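# Clear the kiln's sight-port shutter and hold it half open

### The job

A chipped test tile was left standing in the slideway of the sight-port shutter on the little kiln's lid: drop it into the wire reject basket, leaving the good tile and the cup on the lid, and the marker by the basket, where they are. Then slide the sprung shutter half way open, so that it covers just half of the port, never letting it go wide open. Finish while still holding it there against its spring: do not let go.

Things in the scene. Friction and masses are not known exactly. Their poses are not given: they have to be found in the camera images.
- kiln: Fixed benchtop test kiln: round steel jacket, flat round brick lid 340 mm across, its top 262 mm above the table. Origin: centre of its underside, on the table; z up. Lid handle juts out 35 mm at -x, hinge at +x, grey control box at -y reaches 235 mm from the axis.
- port (a point): Centre of the sight port, a round 50 mm hole at (0, -30, 265) mm in the kiln's frame, in a steel bed plate on the lid (96 mm in x, y = -150 to +100 mm, top at z = 265 mm). The shut shutter hides it. Two thin brass spring barrels lie on the bed at x = -31 and +31 mm, y = -147 to -73 mm, tops at z = 283 mm.
- half_mark (a point): Half-way mark at (0, 30, 273) mm in the kiln's frame, midway between the two dark channel guides of the shutter. They run along y from -66 to +70 mm, tops at z = 273 mm, 67 mm apart inside. White lines across both at y = 0, 30, 60 mm show where the shutter's leading (+y) edge lies when shut, half open, wide open.
- shutter (a joint): Sprung steel shutter, 76 mm wide (kiln x), 60 mm long (kiln y), 4 mm thick, top at z = 269.5 mm, sliding along the kiln's +y. 0 = shut, where the spring rests it; 0.030 = half: trailing (-y) edge across the port's middle, leading edge at half_mark; 0.060 = wide open. The spring pulls it shut: 4.5 N at 0, 9 N at half, 13.5 N wide open; let go, it shuts.
- shutter_knob (a point): Centre of the top of the shutter's knob, 303.5 mm above the table; it moves with the shutter. The knob is a black upright cylinder, 24 mm in diameter, 28 mm high (z = 275.5 to 303.5 mm) on a 12 mm neck, in the middle of the plate: above the port's centre when shut.
- chipped_tile: The reject: fired clay test tile, 60 to 130 g, an upside-down T. Foot 44 mm (its x) by 36 mm (y), 8 mm thick; on it a slab 44 mm along x, 8 mm thick along y, 66 mm high at x < 0, its +x top corner broken off down to 42 mm. Origin: centre of the foot's underside. Stands on the bed between the guides, 36 to 46 mm along the kiln's y, slab across the slideway within 0.35 rad.
- basket: Wire reject basket, fixed, open on top: 220 mm (its x) by 170 mm (its y), 100 mm high, wire loops at the short ends up to 115 mm; wall and floor 5 mm. Origin: centre of its underside, on the table. Three flat shards lie in its corners. Kiln and basket may stand either way round, left and right.
- good_tile: Bystander on the kiln's lid, beside the slideway: a whole test tile of the same clay, foot 44 by 36 mm, slab 44 by 8 mm, 66 mm high with both corners sound. Origin: centre of its underside.
- cup: Bystander on the kiln's lid, beside the slideway: small clay cup, 58 mm across, 52 mm high. Origin: centre of its underside.
- marker: Bystander: marker pen lying beside the basket on its robot side, 120 mm long, 17 mm thick. Origin: under its middle.
Not all that is in view belongs to the job. What is shaped like the chipped_tile but turquoise or white is not meant.

How it is judged:
On the way, in this order (a step that is already met when the one before it is completed fails the run):
1. the chipped tile lies released in the wire basket, with the shutter still shut (x of chipped_tile in the frame of basket between -0.108 and 0.108 m and y of chipped_tile in the frame of basket between -0.083 and 0.083 m and z of chipped_tile in the frame of basket below 0.085 m and linear speed of chipped_tile below 0.05 m/s and contact force between the fingers and chipped_tile below 0.1 N and value of joint shutter below 0.006 m), for 0.2 s.
2. the shutter is held at half travel (value of joint shutter between 0.024 and 0.036 m), for 0.3 s.
At the end, for the whole second after the job is handed in: The shutter stands still 30 mm open, within 6 mm, held against its spring by the fingers alone (over 3 N); the chipped tile lies let go and at rest in the wire basket; good tile and cup stand upright within 15 mm of their places, the marker within 30 mm of its own (all of step 2 and velocity of joint shutter between -0.01 and 0.01 m/s and contact force between the fingers and shutter above 3 N and contact force between each of chipped_tile, good_tile, cup and shutter below 0.1 N and x of chipped_tile in the frame of basket between -0.108 and 0.108 m and y of chipped_tile in the frame of basket between -0.083 and 0.083 m and z of chipped_tile in the frame of basket below 0.085 m and linear speed of chipped_tile below 0.03 m/s and contact force between the fingers and chipped_tile below 0.1 N and distance of each of good_tile, cup from where it was at the start of the episode below 0.015 m and distance of marker from where it was at the start of the episode below 0.03 m and angle between each of good_tile, cup's own z axis and vertical below 0.15 rad); the arm keeps its last pose, push and grip.
It fails at once if the shutter is thrown wide open (past 48 of its 60 mm) (value of joint shutter above 0.048 m).
It fails at once if the good ware on the lid is shifted more than 15 mm or tipped (distance of any of good_tile, cup from where it was at the start of the episode above 0.015 m or angle between any of good_tile, cup's own z axis and vertical above 0.35 rad).
It fails at once if the marker beside the basket is shifted more than 30 mm (distance of marker from where it was at the start of the episode above 0.03 m).
It also fails if it takes over 58 s, if anything falls off the work surface, if the arm or the gripper's body presses on something with over 40 N, if the wrist force passes 120 N, or if a joint passes its speed limit or range.

### The arm

A 6-joint arm with a two-finger parallel gripper is mounted at the origin on the work surface. World frame = base frame: x ahead of the robot, y to its left, z up, the work surface at z = 0. Lengths are in m, angles in rad, forces in N, time in s.
With the tool pointing down it reaches from about 0.425 to 0.95 m from the base axis. Payload 3.5 kg.
Tool frame: the origin (TCP) lies on the mounting face of the last link; the fingertips stand 173 mm ahead of it and the grasp point (between the pads) lies 155 mm ahead of it; z points along the fingers, x is the direction in which the jaws open and shut, and the axes are right-handed (so a half turn about z gives the same grasp; the last joint's range is limited). The gripper opens to 85 mm and grips with 20 to 120 N. Pads are 22 mm wide; open, the fingers measure 114 mm over their backs; the gripper's body (76 mm by 85 mm) begins 54 mm behind the grasp point. The pads swing forward as they close: fully open they stand 13 mm farther back than shut.
Start: joints at [-1.485, 0.286, 1.577, -0, 1.279, -0.15], TCP at [0.158, -0.656, 0.405] pointing down, gripper open.
Joint ranges: [-2.77, 2.77], [-0.9, 2.22], [0.21, 2.48], [-1.53, 4.67], [0.24, 2.81], [-2.84, 2.84]. Speed limits (rad/s): [2.79, 2.79, 3.14, 3.14, 3.14, 3.14].

### API

Orientations are given as a unit quaternion [x, y, z, w].
In Python, from plant import get_state, read_camera, sign_off gives the robot as it stands.
- The arm moves only by the shell command python3 -m jog 'ROWS' [FORCE]. ROWS is JSON, a list of rows, each an object of numbers: "grip": the closure, from 0 (fully open) to 1 (shut); "x", "y", "z": the shift along the tool's x, y, z in mm; "rx", "ry", "rz": the turn, a rotation vector about the tool's x, y, z in degrees. A call has 1 to 8 rows; each row shifts and turns the commanded pose from where the row before left it, along the tool's axes as they then stand; what a row does not reach is not made up. A row lasts 1/12 s, in which the tool goes at most 41.7 mm and 7.16 degrees, less where a joint would pass 70% of its speed; a pose out of reach is approached as far as the arm can. A call with a gripper value outside its range is refused whole. The fingers move at their own pace and stop on an object; FORCE is the grip in N (left out, the last holds). Time passes only in rows, so rows that do not move let the fingers close. It gives the time, the measured TCP pose, the force and the opening at its end, in the units of the state.
- get_state(): the state, without advancing time (a new reading comes with each control period).
- read_camera(name): name is "scene" or "top"; returns a dict with "frame" (420x560x3 uint8, red, green, blue), "intrinsics" (3x3 intrinsics, pixels), "R" (3x3) and "t" (3): a world point X has camera coordinates R X + t. Camera axes: x right, y down, z forward; pixel columns grow to the right and rows downward; lengths in m; the calibration is good to about 2 mm. A picture is of the moment at which its call begins. There is no depth.
- sign_off(): hands the job in, once; it reports no verdict.
The state is a dict: "time": time; "qpos": joint angles; "dq": joint speeds; "joint_efforts": joint torques, N m; "eef_pos": TCP position; "tcp_rot": TCP orientation; "contact_force": force on the tool from outside, world axes, zero at the start; "wrist_torque": the same for the moment, N m; "opening": opening from 0.0 (shut) to 1.0 (fully open).
Only numpy, scipy, OpenCV 4.12 (cv2) and the standard library are available. Lean on these libraries where they do the work, as an engineer would, in place of code of your own. Each camera call takes 0.05 s, during which the arm holds its last target.

## Working session

There is one attempt and no reset: what is moved stays moved. The work goes in short steps, Python scripts to look and compute and a shell command to move; the robot and the scene stay as the last step left them, time stands still between calls to the robot, and variables do not carry over. Pictures are saved under pics/ and viewed, and the job is handed in when it is done.

```bash
ls; mkdir -p pics; python3 - <<'E'
from plant import *
import cv2
s=get_state();print(s)
for n in("scene","top"):
    c=read_camera(n);cv2.imwrite(f"pics/{n}0.png",c["frame"][:,:,::-1]);print(n,c["intrinsics"],c["R"],c["t"])
E
```

```text
pics
{'time': 0.0, 'qpos': array([-1.48499469e+00,  2.87163481e-01,  1.57817338e+00, -4.02774376e-05,
        1.27860386e+00, -1.49988134e-01]), 'dq': array([-0.00020476,  0.0003697 , -0.0004654 , -0.00016192, -0.00011364,
       -0.00026226]), 'joint_efforts': array([ 1.84790597e-04, -4.05976903e+01, -2.92626232e+01, -1.18794907e-05,
        5.76614650e-03,  4.06408091e-06]), 'eef_pos': array([ 0.15769906, -0.65605867,  0.40335012]), 'tcp_rot': array([ 0.78537271, -0.61902207, -0.00081716, -0.00084319]), 'contact_force': array([-1.05940774, -0.2956497 , -0.6568462 ]), 'wrist_torque': array([0.02242056, 0.01244281, 0.00363359]), 'opening': 1.0018899105839985}
scene [[510.17807841   0.         281.71493756]
 [  0.         510.17807841 218.90104237]
 [  0.           0.           1.        ]] [[ 0.19321269  0.98112801 -0.00752842]
 [ 0.80504461 -0.16291359 -0.57040541]
 [-0.56086721  0.10414884 -0.82132879]] [ 0.01980878 -0.31094329  1.90260443]
top [[526.60292983   0.         279.91672932]
 [  0.         526.60292983 208.98377267]
 [  0.           0.           1.        ]] [[ 0.01610069 -0.99986558  0.00309689]
 [-0.99537225 -0.01632164 -0.09469791]
 [ 0.09473573 -0.00155786 -0.99550124]] [-0.10960854  0.50119864  1.37213793]
```

```bash
python3 - <<'E'
import cv2
for n in("scene","top"):
    im=cv2.imread(f"pics/{n}0.png");cv2.imwrite(f"pics/{n}0b.png",cv2.resize(im,(800,600),interpolation=cv2.INTER_CUBIC))
E
```

```text
(no output)
```

View pics/scene0.png

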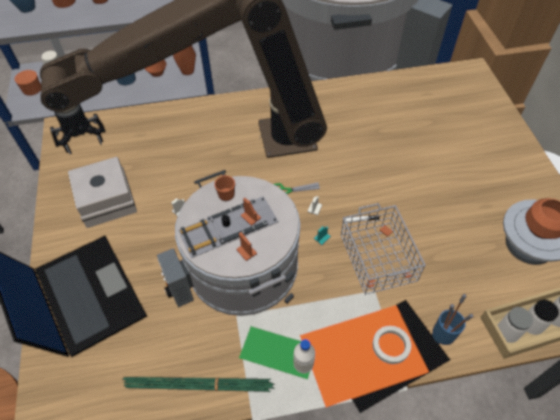

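View pics/top0.png

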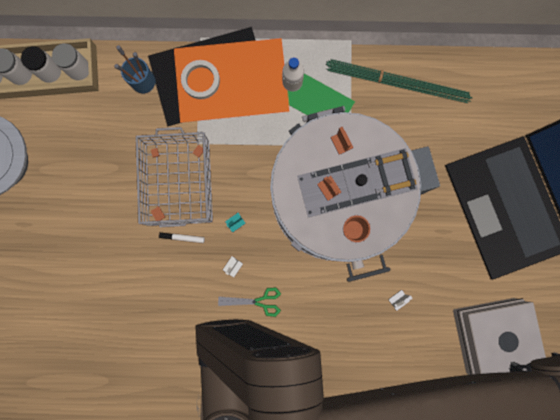

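```bash
python3 - <<'E'
import cv2
im=cv2.imread("pics/top0.png");cv2.imwrite("pics/top0k.png",cv2.resize(im[100:290,260:450],(798,798),interpolation=cv2.INTER_CUBIC)[:600])
im=cv2.imread("pics/scene0.png");cv2.imwrite("pics/scene0k.png",cv2.resize(im[165:285,165:315],(750,600),interpolation=cv2.INTER_CUBIC))
E
```

```text
(no output)
```

View pics/top0k.png

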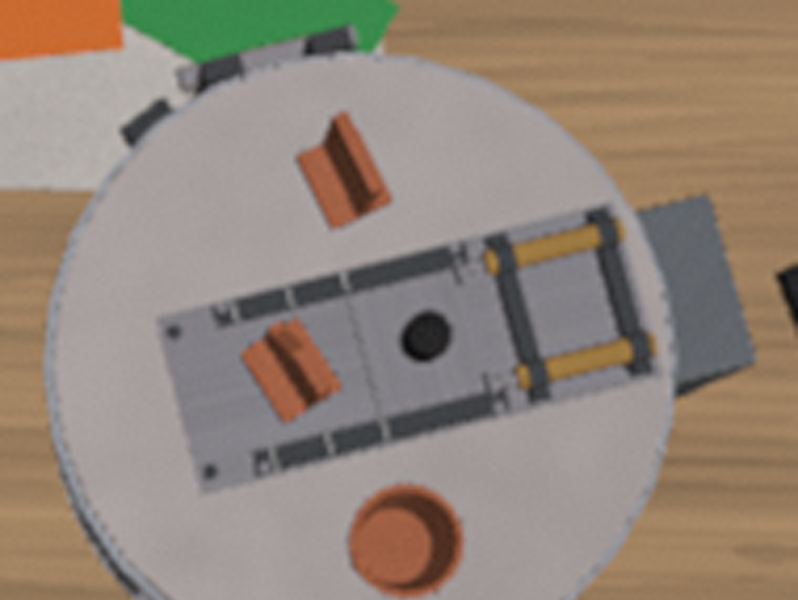

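View pics/scene0k.png

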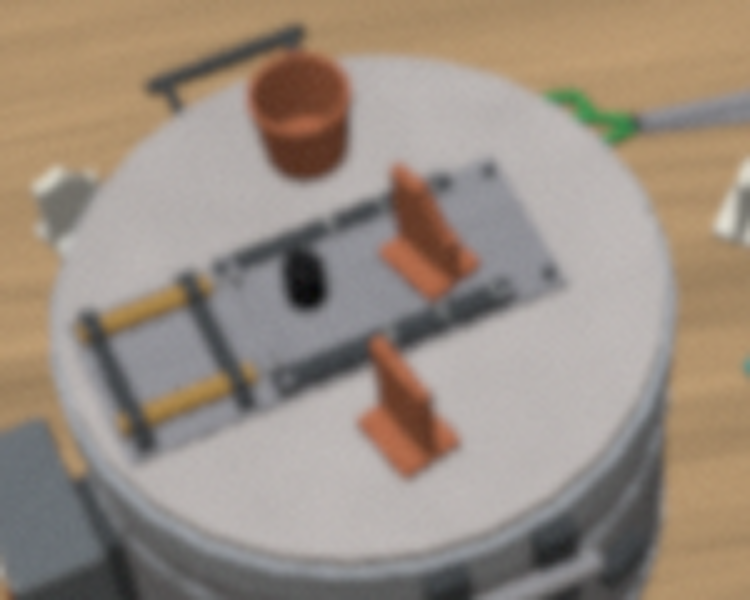

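```bash
cat > h.py <<'E'
import numpy as np,cv2
from scipy.optimize import least_squares
from plant import *
CAM={n:None for n in("scene","top")}
K={"scene":(510.17807841,281.71493756,218.90104237),"top":(526.60292983,279.91672932,208.98377267)}
RT={"scene":(np.array([[0.19321269,0.98112801,-0.00752842],[0.80504461,-0.16291359,-0.57040541],[-0.56086721,0.10414884,-0.82132879]]),np.array([0.01980878,-0.31094329,1.90260443])),
"top":(np.array([[0.01610069,-0.99986558,0.00309689],[-0.99537225,-0.01632164,-0.09469791],[0.09473573,-0.00155786,-0.99550124]]),np.array([-0.10960854,0.50119864,1.37213793]))}
def ray(n,u,v):
    f,cx,cy=K[n];R,t=RT[n];return -R.T@t,R.T@np.array([(u-cx)/f,(v-cy)/f,1])
def pl(n,u,v,z):
    c,d=ray(n,u,v);return c+d*(z-c[2])/d[2]
def proj(n,X):
    f,cx,cy=K[n];R,t=RT[n];p=R@np.asarray(X)+t;return np.array([f*p[0]/p[2]+cx,f*p[1]/p[2]+cy])
def tri(a,b):
    (c1,d1),(c2,d2)=ray("top",*a),ray("scene",*b)
    s=np.linalg.lstsq(np.c_[d1,-d2],c2-c1,rcond=None)[0];p,q=c1+d1*s[0],c2+d2*s[1];return (p+q)/2,np.linalg.norm(p-q)
def rigid(k,w):
    k,w=np.array(k)[:,:2],np.array(w)[:,:2];a=k-k.mean(0);b=w-w.mean(0)
    th=np.arctan2((a[:,0]*b[:,1]-a[:,1]*b[:,0]).sum(),(a*b).sum());R=np.array([[np.cos(th),-np.sin(th)],[np.sin(th),np.cos(th)]])
    t=w.mean(0)-R@k.mean(0);return th,R,t,(w-(k@R.T+t))
def T(u,v): return 260+u/4.2,100+v/4.2   # top kiln crop
def S(u,v): return 165+u/5,165+v/5
E
python3 - <<'E'
from h import *
np.set_printoptions(precision=4,suppress=True)
k=[(.048,.1),(-.048,.1),(.048,-.15),(-.048,-.15)]
w=[pl("top",*T(*p),.265) for p in[(158,318),(205,492),(608,206),(657,375)]]
th,R,t,r=rigid(k,w);print("kiln top",th,t,r)
ws=[pl("scene",*S(*p),.265) for p in[(563,285),(490,160),(140,462)]]
th2,R2,t2,r2=rigid([(.048,.1),(-.048,.1),(.048,-.15)],ws);print("scene",th2,t2,r2)
# white lines top: upper guide, lower guide
for p in[(290,298),(347,284),(330,445),(382,432)]:
    print("line",R.T@(pl("top",*T(*p),.273)[:2]-t))
kn=tri(T(425,335),S(303,262));print("knob",kn,R.T@(kn[0][:2]-t),R.T@(pl("top",*T(425,333),.3035)[:2]-t))
for p in[(243,355),(292,420),(340,385)]: print("tile foot top",R.T@(pl("top",*T(*p),.273)[:2]-t))
for p in[(383,252),(435,298),(478,263)]: print("tile foot sc",R.T@(pl("scene",*S(*p),.273)[:2]-t2))
E
```

```text
kiln top 0.2673483769802935 [ 0.5343 -0.2459] [[ 0.0001 -0.0022]
 [ 0.0014 -0.0025]
 [-0.0023  0.0022]
 [ 0.0008  0.0024]]
scene 0.2713285083206068 [ 0.5367 -0.2443] [[ 0.     -0.0038]
 [ 0.0024 -0.0017]
 [-0.0024  0.0055]]
line [0.0394 0.0291]
line [ 0.0392 -0.0016]
line [-0.0402  0.0288]
line [-0.0404  0.0009]
knob (array([ 0.5416, -0.2728,  0.304 ]), np.float64(0.0004438670120255931)) [-0.0001 -0.0279] [ 0.0009 -0.0285]
tile foot top [0.0165 0.0605]
tile foot top [-0.0227  0.0446]
tile foot top [-0.0112  0.0157]
tile foot sc [-0.0109  0.0179]
tile foot sc [0.0287 0.0303]
tile foot sc [0.0185 0.0601]
```

```bash
python3 - <<'E'
import cv2
im=cv2.imread("pics/top0.png");cv2.imwrite("pics/top0bk.png",cv2.resize(im[120:260,115:255],(600,600),interpolation=cv2.INTER_CUBIC))
E
```

```text
(no output)
```

View pics/top0bk.png

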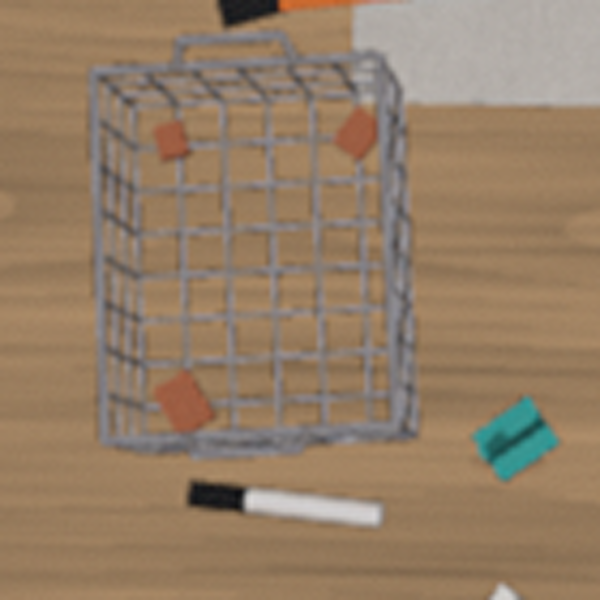

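```bash
python3 - <<'E'
from h import *
np.set_printoptions(precision=4,suppress=True)
B=lambda u,v:(115+u/4.2857,120+v/4.2857)
w=np.array([pl("top",*B(*p),.1) for p in[(93,70),(380,57),(103,441),(400,430)]]);print(w,w.mean(0))
for a,b in[(0,1),(2,3),(0,2),(1,3)]:print(np.linalg.norm(w[a]-w[b]),np.degrees(np.arctan2(*(w[b]-w[a])[1::-1])))
print(pl("top",*B(285,503),.0085))
E
```

```text
[[0.6749 0.265  0.1   ]
 [0.6856 0.0954 0.1   ]
 [0.455  0.2499 0.1   ]
 [0.4642 0.0771 0.1   ]] [0.5699 0.1719 0.1   ]
0.16991244916345233 -86.3904588083849
0.17305801066797902 -86.936234366323
0.22037488385691448 -176.08973374928522
0.22206182902789745 -175.28236725547237
[0.4241 0.1596 0.0085]
```

```bash
cat > go.py <<'E'
# usage: go.py x y z yawdeg(tool x dir) : prints the tool-axis shift from the measured pose (after turn)
import sys
from h import *
from scipy.spatial.transform import Rotation as Ro
x,y,z,yaw=map(float,sys.argv[1:5])
s=get_state();R=Ro.from_quat(s["tcp_rot"])
c,sn=np.cos(np.radians(yaw)),np.sin(np.radians(yaw))
G=np.array([[c,sn,0],[sn,-c,0],[0,0,-1]])
d=np.array([x,y,z])-s["eef_pos"]
print("t",s["time"],"pos",s["eef_pos"].round(4),"F",s["contact_force"].round(1),"open",round(s["opening"],3),"q",s["qpos"].round(2))
print("shift now-axes",(R.inv().apply(d)*1e3).round(1),"shift after-turn axes",(G.T@d*1e3).round(1),"turn tool deg",np.degrees((R.inv()*Ro.from_matrix(G)).as_rotvec()).round(2))
E
python3 -m jog '[{"z":-38,"grip":0.5},{"z":-38,"grip":0.5},{"z":-38,"grip":0.5},{"z":-38,"grip":0.5},{"grip":0.5}]' 40
python3 go.py 0.5275 -0.2073 0.555 -55
```

```text
t 0.1 pos [ 0.1577 -0.6561  0.4035] F [ 0.3 -0.2  0. ] open 0.999 q [-1.48  0.29  1.58 -0.    1.28 -0.15]
shift now-axes [-350.3 -464.4 -150.6] shift after-turn axes [-155.5 -560.3 -151.5] turn tool deg [ -0.04   0.12 -21.49]$[0]: bad value
```

```bash
python3 -m jog '[{"grip":0.5,"x":0,"y":0,"z":-38,"rx":0,"ry":0,"rz":0}]' 40; python3 -m jog --help
```

```text
time: 0.18
eef_pos: [0.1575, -0.655, 0.4317]
tcp_rot: [0.785, -0.619, -0.007, -0.007]
contact_force: [-0.6, 0.7, -1.5]
opening: 0.881invalid input: not JSON, or not a number
```

```bash
python3 -m jog '[{"z":-38.0}]'; python3 go.py 0.5275 -0.2073 0.555 -55
```

```text
t 0.1833 pos [ 0.1575 -0.655   0.4317] F [-0.6  0.7 -1.5] open 0.881 q [-1.49  0.27  1.55 -0.    1.34 -0.15]
shift now-axes [-351.2 -464.6 -115.2] shift after-turn axes [-154.5 -559.9 -123.3] turn tool deg [ -0.37   1.06 -21.5 ]$[0]: bad value
```

```bash
python3 -m jog '[{"grip":0.5,"x":0,"y":0,"z":-38,"rx":0,"ry":0,"rz":0},{"grip":0.5,"x":0,"y":0,"z":-38,"rx":0,"ry":0,"rz":-7},{"grip":0.5,"x":0,"y":0,"z":-38,"rx":0,"ry":0,"rz":-7},{"grip":0.5,"x":0,"y":0,"z":0,"rx":0,"ry":0,"rz":-7},{"grip":0.5,"x":0,"y":0,"z":0,"rx":0,"ry":0,"rz":-0.5},{"grip":0.5,"x":0,"y":0,"z":0,"rx":0,"ry":0,"rz":0}]'
python3 go.py 0.5275 -0.2073 0.555 -55
```

```text
time: 0.68
eef_pos: [0.1577, -0.6562, 0.5559]
tcp_rot: [0.886, -0.463, -0.0, -0.001]
contact_force: [-0.4, -0.8, -1.5]
opening: 0.494
t 0.6833 pos [ 0.1577 -0.6562  0.5559] F [-0.4 -0.8 -1.5] open 0.494 q [-1.49  0.22  1.39  0.    1.54 -0.52]
shift now-axes [-156.9 -560.1    1.4] shift after-turn axes [-155.6 -560.4    0.9] turn tool deg [-0.03  0.06 -0.13]
```

```bash
python3 -m jog '[{"grip":0.5,"x":-11,"y":-40,"z":0,"rx":0,"ry":0,"rz":0},{"grip":0.5,"x":-11,"y":-40,"z":0,"rx":0,"ry":0,"rz":0},{"grip":0.5,"x":-11,"y":-40,"z":0,"rx":0,"ry":0,"rz":0},{"grip":0.5,"x":-11,"y":-40,"z":0,"rx":0,"ry":0,"rz":0},{"grip":0.5,"x":-11,"y":-40,"z":0,"rx":0,"ry":0,"rz":0},{"grip":0.5,"x":-11,"y":-40,"z":0,"rx":0,"ry":0,"rz":0},{"grip":0.5,"x":-11,"y":-40,"z":0,"rx":0,"ry":0,"rz":0}]'
python3 -m jog '[{"grip":0.5,"x":-11,"y":-40,"z":0,"rx":0,"ry":0,"rz":0},{"grip":0.5,"x":-11,"y":-40,"z":0,"rx":0,"ry":0,"rz":0},{"grip":0.5,"x":-11,"y":-40,"z":0,"rx":0,"ry":0,"rz":0},{"grip":0.5,"x":-11,"y":-40,"z":0,"rx":0,"ry":0,"rz":0},{"grip":0.5,"x":-11,"y":-40,"z":0,"rx":0,"ry":0,"rz":0},{"grip":0.5,"x":-11,"y":-40,"z":0,"rx":0,"ry":0,"rz":0},{"grip":0.5,"x":-11,"y":-40,"z":0,"rx":0,"ry":0,"rz":0},{"grip":0.5,"x":0,"y":0,"z":0,"rx":0,"ry":0,"rz":0}]'
python3 go.py 0.5275 -0.2073 0.455 -55
python3 - <<'E'
from h import *
for n in("scene","top"):
    im=read_camera(n)["frame"][:,:,::-1];c=im[110:290,155:335] if n=="scene" else im[100:280,240:450]
    cv2.imwrite(f"pics/{n}1.png",cv2.resize(c,None,fx=3.3,fy=3.3,interpolation=cv2.INTER_CUBIC))
E
```

```text
time: 1.27
eef_pos: [0.3438, -0.431, 0.5535]
tcp_rot: [0.886, -0.463, -0.002, -0.002]
contact_force: [0.5, -0.3, 0.1]
opening: 0.5
time: 1.93
eef_pos: [0.531, -0.2038, 0.5533]
tcp_rot: [0.888, -0.46, -0.003, -0.002]
contact_force: [-0.3, 0.2, -0.4]
opening: 0.5
t 1.9333 pos [ 0.531  -0.2038  0.5533] F [-0.3  0.2 -0.4] open 0.5 q [-0.55 -0.02  1.65  0.    1.52  0.41]
shift now-axes [ 1.5  5.  98.3] shift after-turn axes [ 0.9  4.9 98.3] turn tool deg [-0.05  0.37  0.27]
```

View pics/scene1.png

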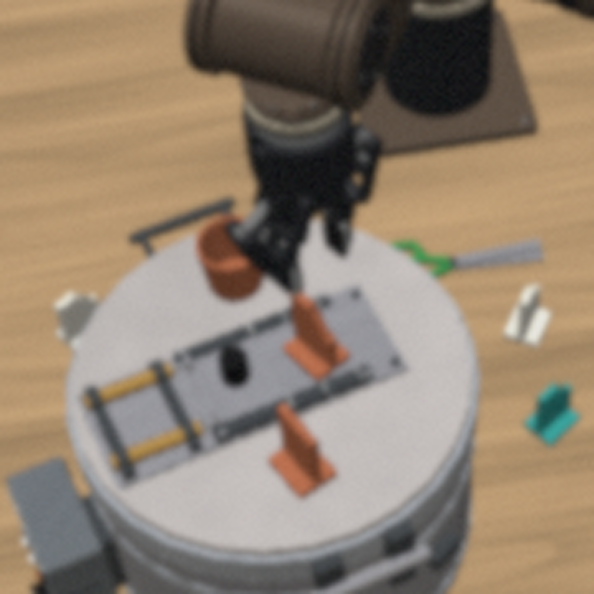

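View pics/top1.png

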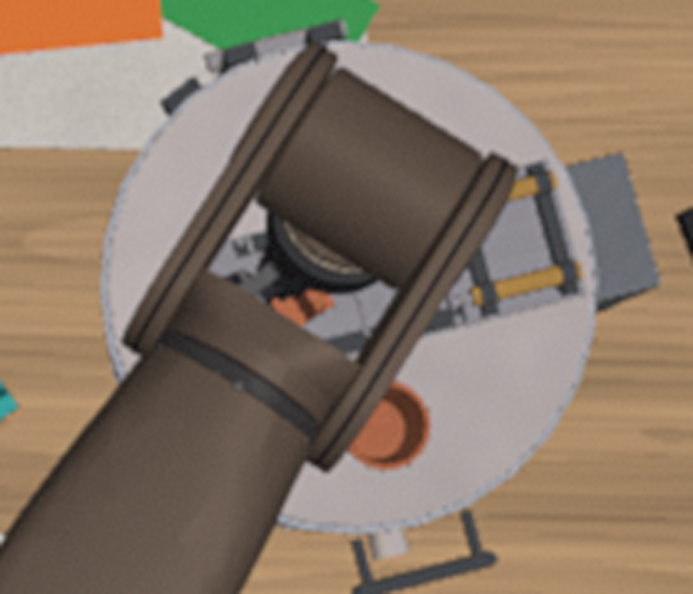

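```bash
python3 -m jog '[{"grip":0.5,"x":1,"y":5,"z":13,"rx":0,"ry":0,"rz":0},{"grip":0.5,"x":0,"y":0,"z":20,"rx":0,"ry":0,"rz":0},{"grip":0.5,"x":0,"y":0,"z":20,"rx":0,"ry":0,"rz":0},{"grip":0.5,"x":0,"y":0,"z":20,"rx":0,"ry":0,"rz":0},{"grip":0.5,"x":0,"y":0,"z":15,"rx":0,"ry":0,"rz":0},{"grip":0.5,"x":0,"y":0,"z":13,"rx":0,"ry":0,"rz":0},{"grip":0.5,"x":0,"y":0,"z":0,"rx":0,"ry":0,"rz":0},{"grip":0.5,"x":0,"y":0,"z":0,"rx":0,"ry":0,"rz":0}]'
python3 go.py 0.5275 -0.2073 0.45 -55
python3 - <<'E'
from h import *
for n in("scene",):
    im=read_camera(n)["frame"][:,:,::-1];c=im[150:270,175:295]
    cv2.imwrite(f"pics/{n}2.png",cv2.resize(c,None,fx=5,fy=5,interpolation=cv2.INTER_CUBIC))
E
```

```text
time: 2.7
eef_pos: [0.5238, -0.2135, 0.4543]
tcp_rot: [0.887, -0.463, -0.001, -0.0]
contact_force: [-0.0, -0.4, 0.5]
opening: 0.502
t 2.7 pos [ 0.5238 -0.2135  0.4543] F [-0.  -0.4  0.5] open 0.502 q [-0.57  0.01  1.79 -0.    1.34  0.4 ]
shift now-axes [-3.  -6.6  4.2] shift after-turn axes [-3.  -6.6  4.3] turn tool deg [ 0.07  0.14 -0.12]
```

View pics/scene2.png

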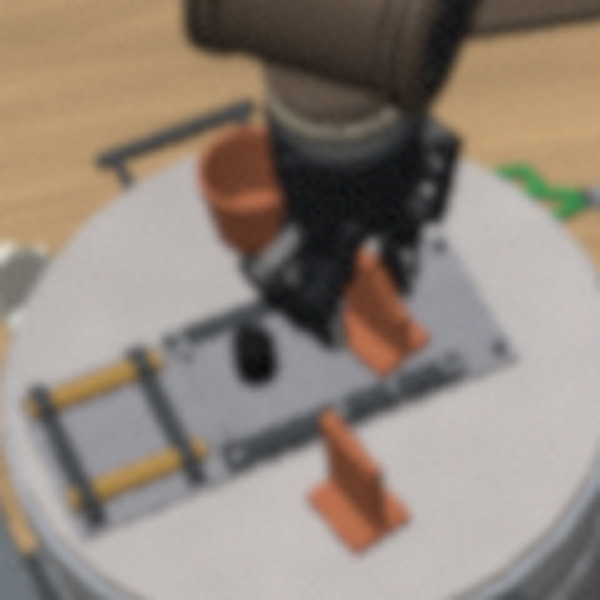

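```bash
python3 -m jog '[{"grip":0.5,"x":-3,"y":-6.5,"z":4,"rx":0,"ry":0,"rz":0},{"grip":0.5,"x":0,"y":0,"z":0,"rx":0,"ry":0,"rz":0},{"grip":0.5,"x":0,"y":0,"z":0,"rx":0,"ry":0,"rz":0},{"grip":0.5,"x":0,"y":0,"z":0,"rx":0,"ry":0,"rz":0}]'
python3 go.py 0.5275 -0.2073 0.45 -55
python3 - <<'E'
from h import *
for n in("scene",):
    im=read_camera(n)["frame"][:,:,::-1];c=im[150:270,175:295]
    cv2.imwrite(f"pics/{n}3.png",cv2.resize(c,None,fx=5,fy=5,interpolation=cv2.INTER_CUBIC))
E
```

```text
time: 3.08
eef_pos: [0.5283, -0.2061, 0.4524]
tcp_rot: [0.887, -0.461, 0.001, 0.0]
contact_force: [0.0, -0.7, 0.3]
opening: 0.503
t 3.0833 pos [ 0.5283 -0.2061  0.4524] F [ 0.  -0.7  0.3] open 0.503 q [-0.55  0.01  1.79 -0.    1.33  0.41]
shift now-axes [0.5 1.3 2.4] shift after-turn axes [0.5 1.3 2.4] turn tool deg [-0.02 -0.06  0.04]
```

View pics/scene3.png

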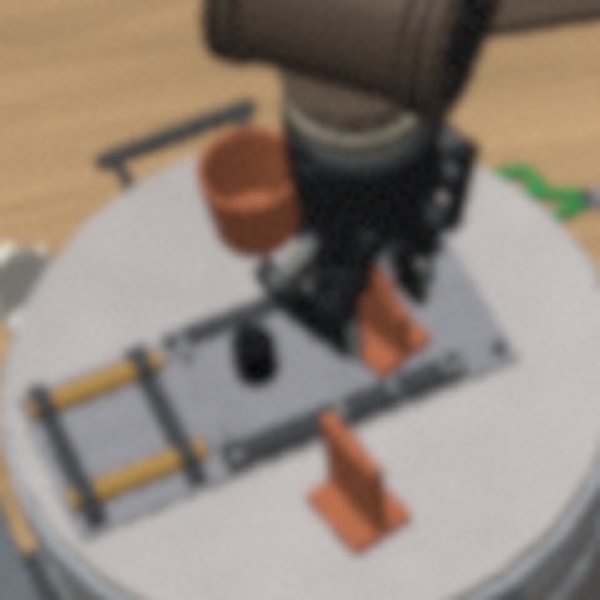

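```bash
python3 -m jog '[{"grip":1,"x":0,"y":0,"z":0,"rx":0,"ry":0,"rz":0},{"grip":1,"x":0,"y":0,"z":0,"rx":0,"ry":0,"rz":0},{"grip":1,"x":0,"y":0,"z":0,"rx":0,"ry":0,"rz":0},{"grip":1,"x":0,"y":0,"z":0,"rx":0,"ry":0,"rz":0},{"grip":1,"x":0,"y":0,"z":0,"rx":0,"ry":0,"rz":0},{"grip":1,"x":0,"y":0,"z":0,"rx":0,"ry":0,"rz":0},{"grip":1,"x":0,"y":0,"z":0,"rx":0,"ry":0,"rz":0},{"grip":1,"x":0,"y":0,"z":0,"rx":0,"ry":0,"rz":0}]' 50
python3 -m jog '[{"grip":1,"x":0,"y":0,"z":-10,"rx":0,"ry":0,"rz":0},{"grip":1,"x":0,"y":0,"z":-30,"rx":0,"ry":0,"rz":0},{"grip":1,"x":0,"y":0,"z":-30,"rx":0,"ry":0,"rz":0},{"grip":1,"x":0,"y":0,"z":-30,"rx":0,"ry":0,"rz":0},{"grip":1,"x":0,"y":0,"z":0,"rx":0,"ry":0,"rz":0},{"grip":1,"x":0,"y":0,"z":0,"rx":0,"ry":0,"rz":0}]'
python3 go.py 0.570 0.172 0.55 -55
python3 - <<'E'
from h import *
for n in("scene",):
    im=read_camera(n)["frame"][:,:,::-1];c=im[150:270,175:295]
    cv2.imwrite(f"pics/{n}4.png",cv2.resize(c,None,fx=5,fy=5,interpolation=cv2.INTER_CUBIC))
E
```

```text
time: 3.8
eef_pos: [0.5282, -0.2064, 0.4519]
tcp_rot: [0.887, -0.462, 0.0, -0.0]
contact_force: [-0.1, -0.4, 1.7]
opening: 0.085
time: 4.3
eef_pos: [0.528, -0.2063, 0.5549]
tcp_rot: [0.887, -0.462, 0.003, 0.0]
contact_force: [0.7, -0.2, -0.5]
opening: 0.081
t 4.3 pos [ 0.528  -0.2063  0.5549] F [ 0.7 -0.2 -0.5] open 0.081 q [-0.55 -0.03  1.66 -0.    1.51  0.41]
shift now-axes [-285.7 -251.5    4.1] shift after-turn axes [-285.8 -251.4    4.9] turn tool deg [-0.12 -0.28  0.01]
```

View pics/scene4.png

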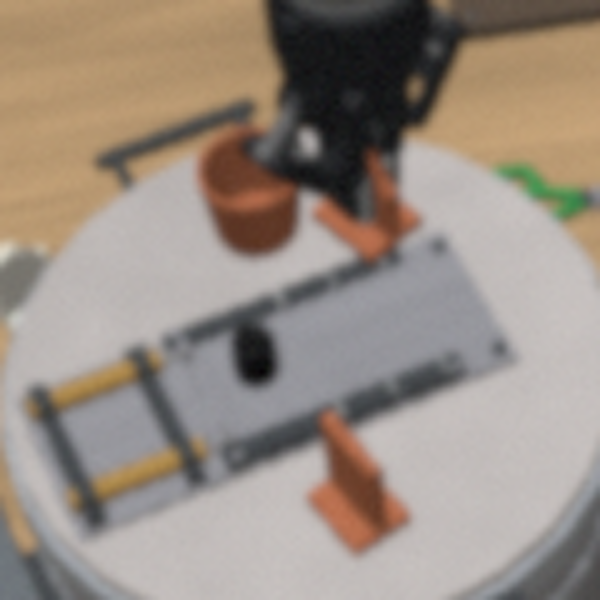

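```bash
python3 -m jog '[{"grip":1,"x":-15,"y":-13,"z":0,"rx":0,"ry":0,"rz":0},{"grip":1,"x":-30,"y":-26,"z":0,"rx":0,"ry":0,"rz":0},{"grip":1,"x":-30,"y":-26,"z":0,"rx":0,"ry":0,"rz":0},{"grip":1,"x":-30,"y":-26,"z":0,"rx":0,"ry":0,"rz":0},{"grip":1,"x":-30,"y":-26,"z":0,"rx":0,"ry":0,"rz":0},{"grip":1,"x":-30,"y":-26,"z":0,"rx":0,"ry":0,"rz":0}]'
python3 -m jog '[{"grip":1,"x":-30,"y":-26,"z":0,"rx":0,"ry":0,"rz":0},{"grip":1,"x":-30,"y":-26,"z":0,"rx":0,"ry":0,"rz":0},{"grip":1,"x":-30,"y":-26,"z":0,"rx":0,"ry":0,"rz":0},{"grip":1,"x":-20,"y":-20,"z":0,"rx":0,"ry":0,"rz":0},{"grip":1,"x":-11,"y":-10,"z":0,"rx":0,"ry":0,"rz":0},{"grip":1,"x":0,"y":0,"z":0,"rx":0,"ry":0,"rz":0},{"grip":1,"x":0,"y":0,"z":0,"rx":0,"ry":0,"rz":0},{"grip":1,"x":0,"y":0,"z":0,"rx":0,"ry":0,"rz":0}]'
python3 go.py 0.570 0.172 0.2 -55
python3 - <<'E'
from h import *
for n in("scene","top"):
    im=read_camera(n)["frame"][:,:,::-1]
    cv2.imwrite(f"pics/{n}5.png",im)
E
```

```text
time: 4.85
eef_pos: [0.5503, 0.0126, 0.5492]
tcp_rot: [0.887, -0.462, -0.002, 0.001]
contact_force: [0.1, -0.4, -2.0]
opening: 0.086
time: 5.52
eef_pos: [0.5698, 0.1709, 0.5507]
tcp_rot: [0.887, -0.462, -0.001, 0.001]
contact_force: [-0.7, -0.6, -0.5]
opening: 0.085
t 5.5167 pos [0.5698 0.1709 0.5507] F [-0.7 -0.6 -0.5] open 0.085 q [ 0.12  0.04  1.6  -0.    1.51  1.08]
shift now-axes [ -0.7  -1.6 350.7] shift after-turn axes [ -0.8  -0.9 350.7] turn tool deg [ 0.12  0.01 -0.05]
```

View pics/scene5.png

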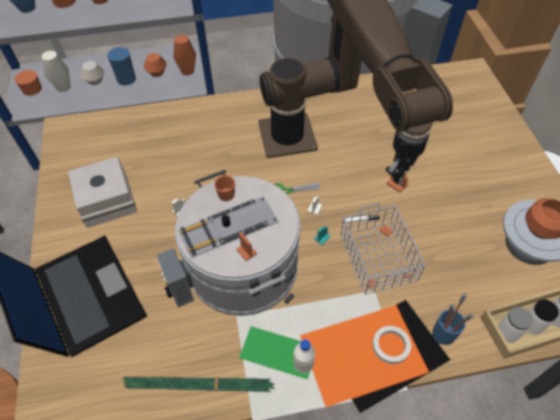

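```bash
python3 -m jog '[{"grip":1,"x":0,"y":0,"z":20,"rx":0,"ry":0,"rz":0},{"grip":1,"x":0,"y":0,"z":36,"rx":0,"ry":0,"rz":0},{"grip":1,"x":0,"y":0,"z":36,"rx":0,"ry":0,"rz":0},{"grip":1,"x":0,"y":0,"z":36,"rx":0,"ry":0,"rz":0},{"grip":1,"x":0,"y":0,"z":36,"rx":0,"ry":0,"rz":0},{"grip":1,"x":0,"y":0,"z":36,"rx":0,"ry":0,"rz":0},{"grip":1,"x":0,"y":0,"z":20,"rx":0,"ry":0,"rz":0},{"grip":1,"x":0,"y":0,"z":0,"rx":0,"ry":0,"rz":0}]'
python3 -m jog '[{"grip":1,"x":0,"y":0,"z":25,"rx":0,"ry":0,"rz":0},{"grip":1,"x":0,"y":0,"z":25,"rx":0,"ry":0,"rz":0},{"grip":1,"x":0,"y":0,"z":25,"rx":0,"ry":0,"rz":0},{"grip":1,"x":0,"y":0,"z":25,"rx":0,"ry":0,"rz":0},{"grip":1,"x":0,"y":0,"z":15,"rx":0,"ry":0,"rz":0},{"grip":1,"x":0,"y":0,"z":0,"rx":0,"ry":0,"rz":0},{"grip":1,"x":0,"y":0,"z":0,"rx":0,"ry":0,"rz":0}]'
python3 go.py 0.570 0.172 0.2 -55
python3 - <<'E'
from h import *
for n in("scene",):
    im=read_camera(n)["frame"][:,:,::-1];c=im[140:300,320:440]
    cv2.imwrite(f"pics/{n}6.png",cv2.resize(c,None,fx=3.7,fy=3.7,interpolation=cv2.INTER_CUBIC))
E
```

```text
time: 6.28
eef_pos: [0.5678, 0.1702, 0.3252]
tcp_rot: [0.887, -0.463, -0.005, 0.004]
contact_force: [-0.9, -0.2, -2.4]
opening: 0.086
time: 6.87
eef_pos: [0.5704, 0.1713, 0.2179]
tcp_rot: [0.887, -0.462, 0.0, -0.0]
contact_force: [0.8, -0.1, -1.4]
opening: 0.088
t 6.8667 pos [0.5704 0.1713 0.2179] F [ 0.8 -0.1 -1.4] open 0.088 q [ 0.12  0.33  1.89 -0.    0.92  1.08]
shift now-axes [-0.8 -0.1 17.9] shift after-turn axes [-0.8 -0.1 17.9] turn tool deg [-0.05 -0.03 -0.04]
```

View pics/scene6.png

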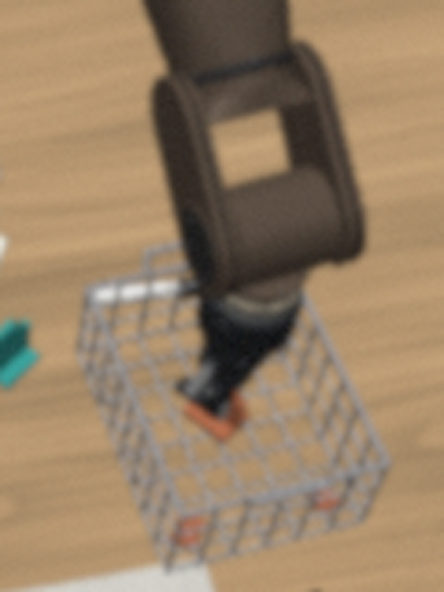

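```bash
python3 -m jog '[{"grip":1,"x":0,"y":0,"z":12,"rx":0,"ry":0,"rz":0},{"grip":1,"x":0,"y":0,"z":6,"rx":0,"ry":0,"rz":0},{"grip":1,"x":0,"y":0,"z":0,"rx":0,"ry":0,"rz":0},{"grip":0.5,"x":0,"y":0,"z":0,"rx":0,"ry":0,"rz":0},{"grip":0.5,"x":0,"y":0,"z":0,"rx":0,"ry":0,"rz":0},{"grip":0.5,"x":0,"y":0,"z":0,"rx":0,"ry":0,"rz":0},{"grip":0.5,"x":0,"y":0,"z":0,"rx":0,"ry":0,"rz":0},{"grip":0.5,"x":0,"y":0,"z":0,"rx":0,"ry":0,"rz":0}]'
python3 go.py 0.570 0.172 0.5 -55
```

```text
time: 7.58
eef_pos: [0.5698, 0.1719, 0.1992]
tcp_rot: [0.887, -0.462, 0.0, -0.0]
contact_force: [0.0, -0.9, 0.5]
opening: 0.5
t 7.5833 pos [0.5698 0.1719 0.1992] F [ 0.  -0.9  0.5] open 0.5 q [ 0.12  0.36  1.9  -0.    0.88  1.08]
shift now-axes [ 2.000e-01 -4.000e-01 -3.008e+02] shift after-turn axes [ 1.000e-01 -2.000e-01 -3.008e+02] turn tool deg [-0.04 -0.02  0.02]
```

Rise slowly, then look.

```bash
python3 -m jog '[{"grip":0.5,"x":0,"y":0,"z":-10,"rx":0,"ry":0,"rz":0},{"grip":0.5,"x":0,"y":0,"z":-20,"rx":0,"ry":0,"rz":0},{"grip":0.5,"x":0,"y":0,"z":-30,"rx":0,"ry":0,"rz":0},{"grip":0.5,"x":0,"y":0,"z":-36,"rx":0,"ry":0,"rz":0},{"grip":0.5,"x":0,"y":0,"z":-36,"rx":0,"ry":0,"rz":0},{"grip":0.5,"x":0,"y":0,"z":-36,"rx":0,"ry":0,"rz":0},{"grip":0.5,"x":0,"y":0,"z":-36,"rx":0,"ry":0,"rz":0},{"grip":0.5,"x":0,"y":0,"z":-36,"rx":0,"ry":0,"rz":0}]'
python3 -m jog '[{"grip":0.5,"x":0,"y":0,"z":-36,"rx":0,"ry":0,"rz":0},{"grip":0.5,"x":0,"y":0,"z":-36,"rx":0,"ry":0,"rz":0},{"grip":0.5,"x":0,"y":0,"z":-30,"rx":0,"ry":0,"rz":0},{"grip":0.5,"x":0,"y":0,"z":0,"rx":0,"ry":0,"rz":7},{"grip":0.5,"x":0,"y":0,"z":0,"rx":0,"ry":0,"rz":7},{"grip":0.5,"x":0,"y":0,"z":0,"rx":0,"ry":0,"rz":5.5},{"grip":0.5,"x":0,"y":0,"z":0,"rx":0,"ry":0,"rz":0},{"grip":0.5,"x":0,"y":0,"z":0,"rx":0,"ry":0,"rz":0}]'
python3 go.py 0.542 -0.274 0.54 -74.6
python3 - <<'E'
from h import *
for n in("scene","top"):
    im=read_camera(n)["frame"][:,:,::-1]
    cv2.imwrite(f"pics/{n}7.png",cv2.resize(im[110:300,160:450] if n=="scene" else im[90:280,120:450],None,fx=2.4,fy=2.4,interpolation=cv2.INTER_CUBIC))
E
```

```text
time: 8.25
eef_pos: [0.569, 0.1719, 0.4416]
tcp_rot: [0.887, -0.462, 0.0, -0.0]
contact_force: [-0.0, -0.2, -0.9]
opening: 0.497
time: 8.92
eef_pos: [0.5693, 0.1719, 0.5413]
tcp_rot: [0.797, -0.604, 0.0, -0.0]
contact_force: [-0.3, 0.5, -0.9]
opening: 0.499
t 8.9167 pos [0.5693 0.1719 0.5413] F [-0.3  0.5 -0.9] open 0.499 q [0.12 0.04 1.61 0.   1.49 1.42]
shift now-axes [421.9 146.6   1.3] shift after-turn axes [422.6 144.7   1.3] turn tool deg [-0.03 -0.    0.26]
```

View pics/scene7.png

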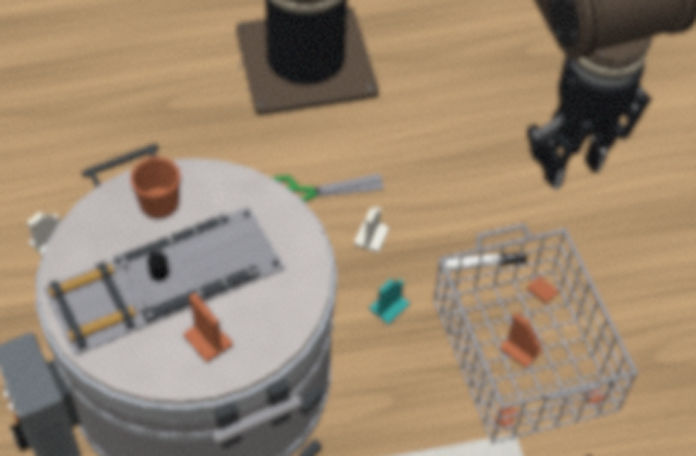

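View pics/top7.png

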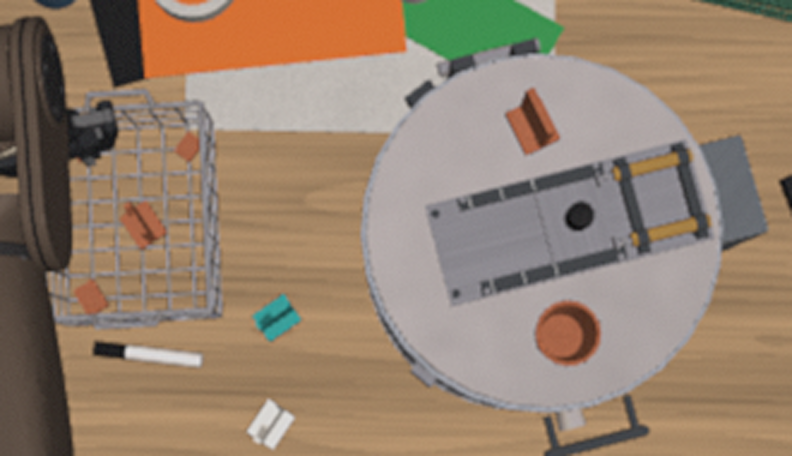

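```bash
python3 -c "
from h import *
print(pl('top',120+580/2.4,90+214/2.4,.3035))"
python3 -m jog '[{"grip":0.55,"x":18,"y":6,"z":0,"rx":0,"ry":0,"rz":0},{"grip":0.55,"x":36,"y":12,"z":0,"rx":0,"ry":0,"rz":0},{"grip":0.55,"x":36,"y":12,"z":0,"rx":0,"ry":0,"rz":0},{"grip":0.55,"x":36,"y":13,"z":0,"rx":0,"ry":0,"rz":0},{"grip":0.55,"x":36,"y":13,"z":0,"rx":0,"ry":0,"rz":0},{"grip":0.55,"x":36,"y":12,"z":0,"rx":0,"ry":0,"rz":0},{"grip":0.55,"x":36,"y":12,"z":0,"rx":0,"ry":0,"rz":0}]'
python3 -m jog '[{"grip":0.55,"x":36,"y":12,"z":0,"rx":0,"ry":0,"rz":0},{"grip":0.55,"x":36,"y":13,"z":0,"rx":0,"ry":0,"rz":0},{"grip":0.55,"x":36,"y":13,"z":0,"rx":0,"ry":0,"rz":0},{"grip":0.55,"x":36,"y":13,"z":0,"rx":0,"ry":0,"rz":0},{"grip":0.55,"x":36,"y":13,"z":0,"rx":0,"ry":0,"rz":0},{"grip":0.55,"x":0,"y":0,"z":0,"rx":0,"ry":0,"rz":0},{"grip":0.55,"x":0,"y":0,"z":0,"rx":0,"ry":0,"rz":0},{"grip":0.55,"x":0,"y":0,"z":0,"rx":0,"ry":0,"rz":0}]'
python3 -m jog '[{"grip":0.55,"x":0,"y":0,"z":0,"rx":0,"ry":0,"rz":0},{"grip":0.55,"x":0,"y":0,"z":0,"rx":0,"ry":0,"rz":0},{"grip":0.55,"x":0,"y":0,"z":0,"rx":0,"ry":0,"rz":0}]'
python3 go.py 0.542 -0.274 0.48 -74.6
```

```text
[ 0.54296668 -0.27412245  0.3035    ]
time: 9.6
eef_pos: [0.5545, -0.0766, 0.5409]
tcp_rot: [0.797, -0.605, 0.0, -0.0]
contact_force: [0.6, 0.7, 0.0]
opening: 0.452
time: 10.27
eef_pos: [0.5415, -0.2655, 0.5405]
tcp_rot: [0.796, -0.605, -0.0, -0.0]
contact_force: [0.5, 0.3, 0.1]
opening: 0.445
time: 10.52
eef_pos: [0.5418, -0.2642, 0.541]
tcp_rot: [0.797, -0.604, 0.0, -0.0]
contact_force: [-0.8, 0.8, 0.8]
opening: 0.454
t 10.5167 pos [ 0.5418 -0.2642  0.541 ] F [-0.8  0.8  0.8] open 0.454 q [-0.62  0.06  1.59  0.    1.49  0.68]
shift now-axes [ 9.4  2.5 61. ] shift after-turn axes [ 9.5  2.4 61. ] turn tool deg [-0.02 -0.02  0.23]
```

```bash
python3 -m jog '[{"grip":0.55,"x":9.5,"y":2.5,"z":0,"rx":0,"ry":0,"rz":0},{"grip":0.55,"x":0,"y":0,"z":20,"rx":0,"ry":0,"rz":0},{"grip":0.55,"x":0,"y":0,"z":20,"rx":0,"ry":0,"rz":0},{"grip":0.55,"x":0,"y":0,"z":15,"rx":0,"ry":0,"rz":0},{"grip":0.55,"x":0,"y":0,"z":0,"rx":0,"ry":0,"rz":0},{"grip":0.55,"x":0,"y":0,"z":0,"rx":0,"ry":0,"rz":0},{"grip":0.55,"x":0,"y":0,"z":0,"rx":0,"ry":0,"rz":0},{"grip":0.55,"x":0,"y":0,"z":0,"rx":0,"ry":0,"rz":0}]'
python3 go.py 0.542 -0.274 0.45 -74.6
python3 - <<'E'
from h import *
for n in("scene",):
    im=read_camera(n)["frame"][:,:,::-1];c=im[150:270,175:295]
    cv2.imwrite(f"pics/{n}8.png",cv2.resize(c,None,fx=5,fy=5,interpolation=cv2.INTER_CUBIC))
E
```

```text
time: 11.18
eef_pos: [0.5419, -0.2755, 0.4877]
tcp_rot: [0.796, -0.605, 0.002, 0.0]
contact_force: [-1.4, -0.4, -0.4]
opening: 0.451
t 11.1833 pos [ 0.5419 -0.2755  0.4877] F [-1.4 -0.4 -0.4] open 0.451 q [-0.64  0.09  1.65 -0.    1.4   0.66]
shift now-axes [-1.5 -0.4 37.7] shift after-turn axes [-1.4 -0.5 37.7] turn tool deg [-0.11 -0.14  0.12]
```

View pics/scene8.png

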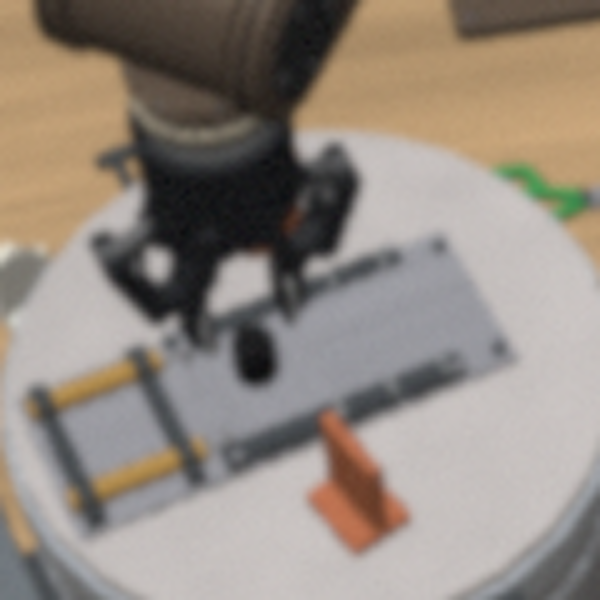

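```bash
python3 -m jog '[{"grip":0.55,"x":-1.5,"y":0,"z":12,"rx":0,"ry":0,"rz":0},{"grip":0.55,"x":0,"y":0,"z":12,"rx":0,"ry":0,"rz":0},{"grip":0.55,"x":0,"y":0,"z":12,"rx":0,"ry":0,"rz":0},{"grip":0.55,"x":0,"y":0,"z":0,"rx":0,"ry":0,"rz":0},{"grip":0.55,"x":0,"y":0,"z":0,"rx":0,"ry":0,"rz":0},{"grip":0.55,"x":0,"y":0,"z":0,"rx":0,"ry":0,"rz":0}]'
python3 go.py 0.542 -0.274 0.45 -74.6
python3 - <<'E'
from h import *
for n in("scene",):
    im=read_camera(n)["frame"][:,:,::-1];c=im[150:270,175:295]
    cv2.imwrite(f"pics/{n}9.png",cv2.resize(c,None,fx=5,fy=5,interpolation=cv2.INTER_CUBIC))
E
```

```text
time: 11.73
eef_pos: [0.5413, -0.274, 0.4494]
tcp_rot: [0.796, -0.605, -0.0, 0.0]
contact_force: [-0.4, -1.0, -0.0]
opening: 0.448
t 11.7333 pos [ 0.5413 -0.274   0.4494] F [-0.4 -1.  -0. ] open 0.448 q [-0.64  0.11  1.7  -0.    1.33  0.66]
shift now-axes [ 0.2 -0.6 -0.6] shift after-turn axes [ 0.2 -0.6 -0.6] turn tool deg [0.02 0.03 0.11]
```

View pics/scene9.png

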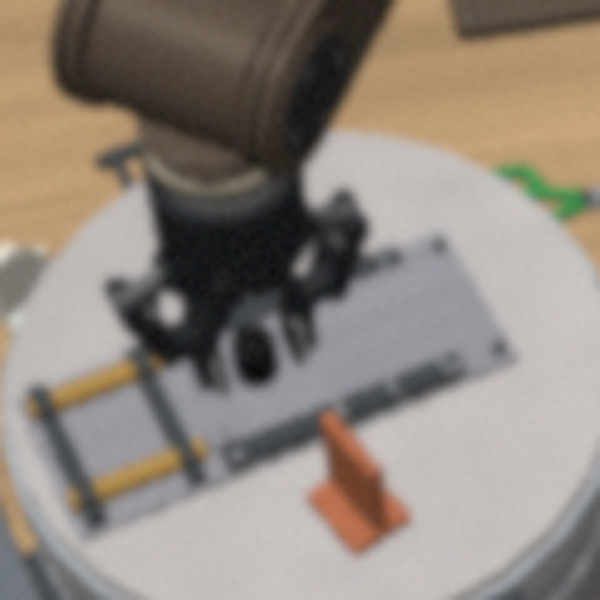

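```bash
python3 -m jog '[{"grip":1,"x":0,"y":0,"z":0,"rx":0,"ry":0,"rz":0},{"grip":1,"x":0,"y":0,"z":0,"rx":0,"ry":0,"rz":0},{"grip":1,"x":0,"y":0,"z":0,"rx":0,"ry":0,"rz":0},{"grip":1,"x":0,"y":0,"z":0,"rx":0,"ry":0,"rz":0},{"grip":1,"x":0,"y":0,"z":0,"rx":0,"ry":0,"rz":0},{"grip":1,"x":0,"y":0,"z":0,"rx":0,"ry":0,"rz":0}]' 60
python3 go.py 0.542 -0.274 0.45 -74.6
```

```text
time: 12.28
eef_pos: [0.5414, -0.2741, 0.4508]
tcp_rot: [0.796, -0.605, 0.001, 0.0]
contact_force: [-0.2, -0.1, 3.9]
opening: 0.258
t 12.2833 pos [ 0.5414 -0.2741  0.4508] F [-0.2 -0.1  3.9] open 0.258 q [-0.64  0.11  1.7  -0.    1.33  0.66]
shift now-axes [ 0.1 -0.6  0.8] shift after-turn axes [ 0.1 -0.6  0.8] turn tool deg [-0.06 -0.1   0.11]
```

```bash
python3 -m jog '[{"grip":1,"x":-4,"y":0,"z":0,"rx":0,"ry":0,"rz":0},{"grip":1,"x":-5,"y":0,"z":0,"rx":0,"ry":0,"rz":0},{"grip":1,"x":-5,"y":0,"z":0,"rx":0,"ry":0,"rz":0},{"grip":1,"x":-5,"y":0,"z":0,"rx":0,"ry":0,"rz":0},{"grip":1,"x":-5,"y":0,"z":0,"rx":0,"ry":0,"rz":0},{"grip":1,"x":-4,"y":0,"z":0,"rx":0,"ry":0,"rz":0},{"grip":1,"x":0,"y":0,"z":0,"rx":0,"ry":0,"rz":0},{"grip":1,"x":0,"y":0,"z":0,"rx":0,"ry":0,"rz":0}]'
python3 go.py 0.5414 -0.2741 0.45 -74.6
python3 - <<'E'
from h import *
for n in("scene","top"):
    im=read_camera(n)["frame"][:,:,::-1];c=im[150:270,175:295] if n=="scene" else im[110:230,300:440]
    cv2.imwrite(f"pics/{n}10.png",cv2.resize(c,None,fx=5,fy=5,interpolation=cv2.INTER_CUBIC))
E
```

```text
time: 12.95
eef_pos: [0.534, -0.248, 0.4508]
tcp_rot: [0.796, -0.605, 0.004, 0.001]
contact_force: [3.5, -7.1, 1.6]
opening: 0.259
t 12.95 pos [ 0.534  -0.248   0.4508] F [ 3.5 -7.1  1.6] open 0.259 q [-0.61  0.06  1.75 -0.    1.32  0.69]
shift now-axes [27.1 -0.2  1. ] shift after-turn axes [27.1 -0.2  0.8] turn tool deg [-0.13 -0.41  0.08]
```

View pics/scene10.png

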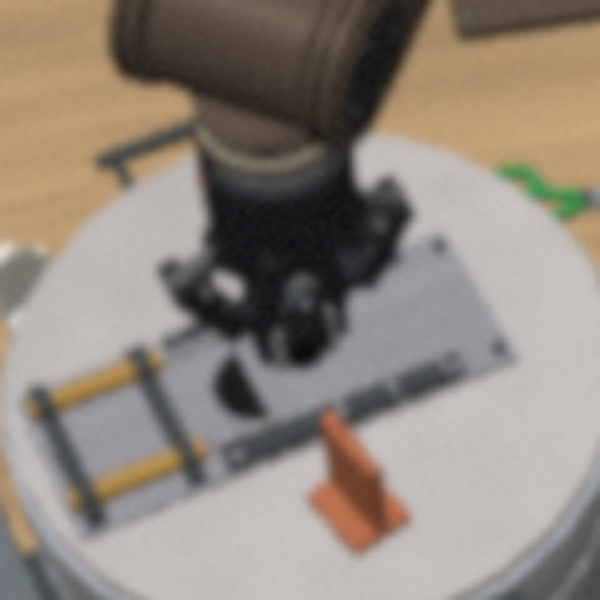

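View pics/top10.png

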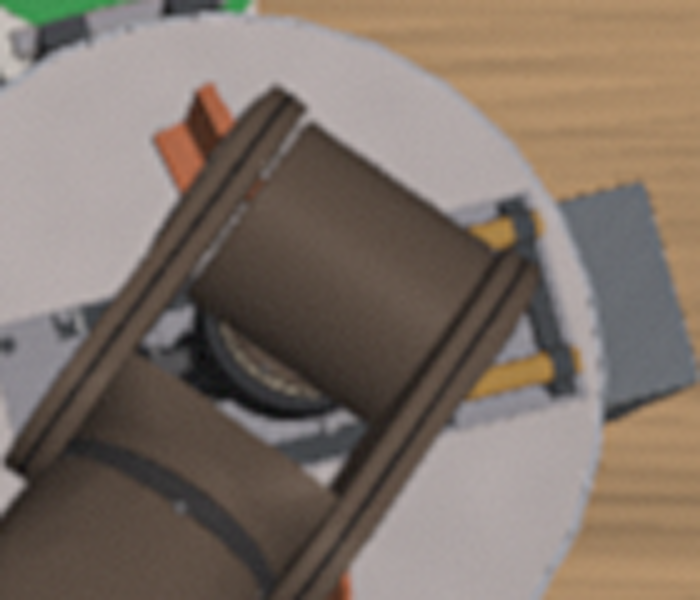

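```bash
python3 - <<'E'
from h import *
P=lambda u,v:(175+u/5,150+v/5)
th=.269;R=np.array([[np.cos(th),-np.sin(th)],[np.sin(th),np.cos(th)]])
for t in([.5345,-.2459],[.5367,-.2443]):
  print([(R.T@(pl("scene",*P(*p),z)[:2]-t)*1e3).round(1) for p,z in[((232,355),.2675),((265,415),.2675),((218,393),.265)]])
E
python3 go.py 0.5414 -0.2741 0.45 -74.6
```

```text
[array([-19.6, -35.4]), array([ 23.5, -34.7]), array([ -2.1, -51. ])]
[array([-22.2, -36.4]), array([ 21. , -35.7]), array([ -4.7, -52. ])]
t 13.05 pos [ 0.534  -0.2482  0.4508] F [ 2.1 -6.5  3.4] open 0.257 q [-0.61  0.06  1.75 -0.    1.32  0.69]
shift now-axes [27.  -0.2  1. ] shift after-turn axes [27.  -0.2  0.8] turn tool deg [-0.13 -0.41  0.08]
```

```bash
python3 -m jog '[{"grip":1,"x":-2,"y":0,"z":0,"rx":0,"ry":0,"rz":0},{"grip":1,"x":-2,"y":0,"z":0,"rx":0,"ry":0,"rz":0},{"grip":1,"x":0,"y":0,"z":0,"rx":0,"ry":0,"rz":0},{"grip":1,"x":0,"y":0,"z":0,"rx":0,"ry":0,"rz":0},{"grip":1,"x":0,"y":0,"z":0,"rx":0,"ry":0,"rz":0}]'
python3 go.py 0.5414 -0.2741 0.45 -74.6
python3 - <<'E'
from h import *
im=np.mean([read_camera("scene")["frame"].astype(float) for _ in range(4)],0)[:,:,::-1].astype(np.uint8)
c=im[210:245,200:270];g=cv2.cvtColor(c,6)
cv2.imwrite("pics/scene11.png",cv2.resize(c,None,fx=11,fy=11,interpolation=cv2.INTER_CUBIC))
th=.269;R=np.array([[np.cos(th),-np.sin(th)],[np.sin(th),np.cos(th)]]);t=np.array([.5355,-.2452])
# dark area -> fraction of full hole area (weighted by grey level)
print(g[8:26,12:36])
def P(x,y,z): p=R@[x,y]+t; return proj("scene",[*p,z])
for op in (20,24,27,30,33):
  print(op,[P(x,-.06+op/1e3,.2695).round(1) for x in(-.02,0,.02)])
print("arc",P(0,-.055,.265),P(-.0177,-.0477,.265),P(.0177,-.0477,.265))
print("lines",[P(x,y,.273).round(1) for x in(-.0405,.0405) for y in(0,.03,.06)])
E
```

```text
time: 13.47
eef_pos: [0.533, -0.2445, 0.4508]
tcp_rot: [0.796, -0.606, 0.004, 0.001]
contact_force: [3.7, -8.0, 2.0]
opening: 0.263
t 13.4667 pos [ 0.533  -0.2445  0.4508] F [ 3.7 -8.   2. ] open 0.263 q [-0.6   0.06  1.75 -0.    1.32  0.7 ]
shift now-axes [30.8 -0.2  1. ] shift after-turn axes [30.8 -0.2  0.8] turn tool deg [-0.14 -0.44  0.07]
[[115 119 124 129 132 133 134 136 135 125 111 117 131 132 112  77  46  40
   57  75  73  52  29  19]
 [128 131 133 137 138 139 142 145 142 132 120 124 138 141 126  95  59  45
   57  75  76  55  31  15]
 [133 135 140 143 147 147 148 143 131 114 101 108 129 142 137 111  79  50
   57  76  78  60  35  20]
 [138 143 147 150 151 150 145 130 107  82  67  80 111 137 141 128 100  76
   70  81  82  66  46  34]
 [148 149 151 152 153 148 134 109  78  53  41  57  92 126 142 140 125 107
   98  98  95  87  79  73]
 [152 153 154 153 152 143 118  84  54  36  31  42  71 110 136 146 141 133
  126 122 117 117 119 118]
 [153 154 154 154 149 131  98  64  37  30  29  33  53  92 125 144 148 145
  142 139 138 140 143 144]
 [154 153 153 152 144 119  82  47  31  25  29 
[... 963 characters left out ...]

 [135 147 150 151 150 149 149 150 148 142 139 136 134 132 123 112 100  93
   91  86  80  78  74  73]]
20 [array([220. , 221.4]), array([222.9, 226.9]), array([225.9, 232.6])]
24 [array([221.4, 220.8]), array([224.3, 226.4]), array([227.3, 232. ])]
27 [array([222.4, 220.4]), array([225.3, 226. ]), array([228.3, 231.6])]
30 [array([223.5, 220. ]), array([226.4, 225.5]), array([229.4, 231.2])]
33 [array([224.5, 219.6]), array([227.4, 225.1]), array([230.4, 230.7])]
arc [217.82062338 230.03201267] [217.81419689 224.04466353] [222.98033245 234.00506886]
lines [array([230.6, 209.5]), array([240.8, 205.4]), array([250.9, 201.4]), array([242.9, 232. ]), array([253.4, 227.6]), array([263.7, 223.4])]
```

View pics/scene11.png

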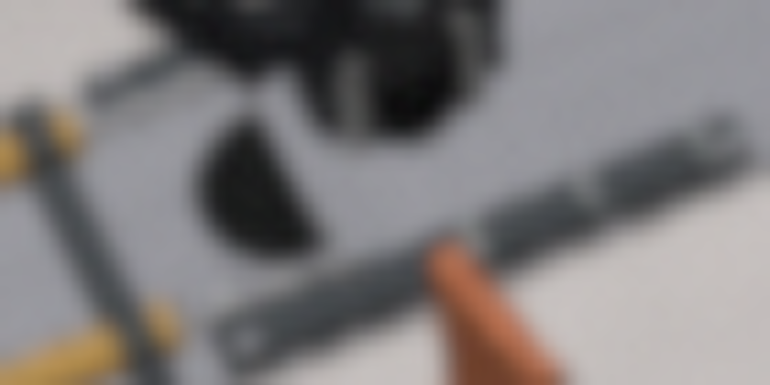

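```bash
python3 -m jog '[{"grip":1,"x":0,"y":0,"z":0,"rx":0,"ry":0,"rz":0},{"grip":1,"x":0,"y":0,"z":0,"rx":0,"ry":0,"rz":0},{"grip":1,"x":0,"y":0,"z":0,"rx":0,"ry":0,"rz":0},{"grip":1,"x":0,"y":0,"z":0,"rx":0,"ry":0,"rz":0},{"grip":1,"x":0,"y":0,"z":0,"rx":0,"ry":0,"rz":0},{"grip":1,"x":0,"y":0,"z":0,"rx":0,"ry":0,"rz":0},{"grip":1,"x":0,"y":0,"z":0,"rx":0,"ry":0,"rz":0},{"grip":1,"x":0,"y":0,"z":0,"rx":0,"ry":0,"rz":0}]'
python3 go.py 0.5414 -0.2741 0.45 -74.6
python3 - <<'E'
from h import *
im=read_camera("scene")["frame"][:,:,::-1]
cv2.imwrite("pics/scene12.png",cv2.resize(im[140:300,160:450],None,fx=2.7,fy=2.7,interpolation=cv2.INTER_CUBIC))
E
```

```text
time: 14.33
eef_pos: [0.533, -0.2445, 0.4508]
tcp_rot: [0.796, -0.606, 0.004, 0.001]
contact_force: [4.3, -8.1, 1.5]
opening: 0.257
t 14.3333 pos [ 0.533  -0.2445  0.4508] F [ 4.3 -8.1  1.5] open 0.257 q [-0.6   0.06  1.75 -0.    1.32  0.7 ]
shift now-axes [30.7 -0.2  1. ] shift after-turn axes [30.8 -0.2  0.8] turn tool deg [-0.14 -0.44  0.07]
```

View pics/scene12.png

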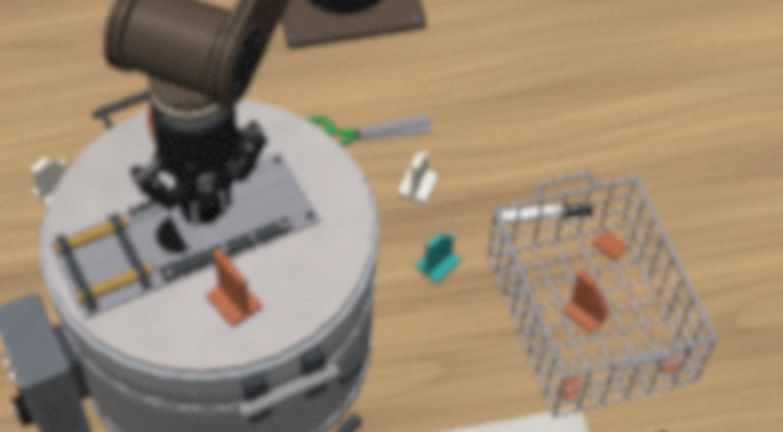

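```bash
python3 -c "
from plant import *
print(sign_off())"
```

```text
the job is handed in; nothing more can be done
None
```

I dropped the chipped tile into the wire basket with the shutter still shut. I then gripped the shutter knob, slid the shutter to about half travel, and handed the job in at about 14.4 s still holding it there. `sign_off()` gives no verdict, so these are my own last checks:

- **Shutter position:** The estimates mostly agree on 28.5–30 mm:
  - Trailing edge in the scene picture: about 28.5 mm.
  - Tool travel: 30.8 mm, or about 29.6 mm after allowing for the tool's slight tilt.
  - The measured pull of about 9 N, against the spring figures: about 29–31 mm.
  - The port's visible rim disagreed. Using it as the reference would put the opening nearer 25.5 mm, still inside the band. I relied on the white guide lines, which matched my kiln pose to about 1 mm.
- **Steadiness:** The pose did not change over the last 0.7 s before hand-in, and the grip was closed on the knob at 60 N.
- **Chipped tile:** It stands released in the middle of the basket in the last picture.
- **Good tile and marker:** Both look unmoved in the last picture, judged by eye.
- **Cup:** The arm mostly hid it in the last picture. It was in its place by eye when last seen clearly, before the knob grasp. The gripper's body stayed above its rim, and I saw no unexpected force.

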